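# Load a cartridge valve through the cleaner's sprung dust flap

### The arm

A 6-joint arm with a two-finger parallel gripper is mounted at the origin on the work surface. World frame = base frame: x ahead of the robot, y to its left, z up, the work surface at z = 0. Lengths are in mm, angles in rad, forces in N, time in s.
With the tool pointing down it reaches from about 350 to 975 mm from the base axis. Payload 7.1 kg.
Tool frame: the origin (TCP) lies at the very end of the fingers, on their centre line; the grasp point (between the pads) lies 19 mm behind it; y points along the fingers, z is the direction in which the jaws open and shut, and the axes are right-handed (so a half turn about y gives the same grasp; the last joint's range is limited). The gripper opens to 88 mm and grips with 3 to 60 N. Pads are 20 mm wide; open, the fingers measure 115 mm over their backs; the gripper's body (75 mm by 178 mm) begins 61 mm behind the grasp point.
Start: joints at [1.22, 0.423, 1.63, -0, 1.089, -0.019], TCP at [203.559, 590.905, 187.675] pointing down, gripper open.
Joint ranges: [-3, 3], [-0.9, 2.11], [0.09, 2.58], [-1.31, 4.45], [0.11, 2.69], [-2.54, 2.54]. Speed limits (rad/s): [2.39, 2.39, 3.01, 3.14, 3.14, 3.14].

### API

Orientations are given as a rotation vector (axis times angle).
In Python, from workcell import ctrl gives the robot as it stands.
- The arm moves only by the shell command python3 -m jog 'ROWS'. ROWS is JSON, a list of rows, each a list of 3 entries, a list of its own where there are three numbers: the opening, from 0 (shut) to 1 (fully open), then the shift along the tool's x, y, z in cm, then the turn, a rotation vector about the tool's x, y, z in rad. In form: [[claw, [dx, dy, dz], [wx, wy, wz]], ...]. A call has 1 to 8 rows; each row is the pose to reach, as a shift and turn from the pose commanded when the call began, along the tool's axes at that moment; what a row does not reach only later rows make up. A row lasts 1/10 s, in which the tool goes at most 50 mm and 8.59 degrees, less where a joint would pass 70% of its speed; a pose out of reach is approached as far as the arm can. A call with a gripper value outside its range is refused whole. The fingers move at their own pace and stop on an object; the grip force is fixed at half the most. Time passes only in rows, so rows that repeat a pose let the fingers close. It gives the time, the measured TCP pose, the force and the opening at its end, in the units of the state.
- ctrl.get_obs(): the state, without advancing time (a new reading comes with each control period).
- ctrl.get_image(name): name is "side" or "top" or "wrist"; returns a dict with "color" (480x640x3 uint8, red, green, blue), "z_map" (480x640 float32, mm along the optical axis (not along the pixel's ray), 0 where there is no reading), "fx", "fy", "cx", "cy" (pixels), "dist_coeffs" ([k1, k2, p1, p2, k3] as OpenCV has them; the pictures are not rectified), "pose" (4x4, takes a point from camera to world coordinates). Camera axes: x right, y down, z forward; pixel columns grow to the right and rows downward; lengths in mm; the calibration is good to about 2 mm. A picture is of the moment at which its call begins.
- ctrl.close_job(): hands the job in, once; it reports no verdict.
The state is a dict: "t": time; "qpos": joint angles; "qvel": joint speeds; "joint_torque": joint torques, N m; "ee_pos": TCP position; "orientation": TCP orientation; "ft_force": force on the tool from outside, world axes, zero at the start; "moment": the same for the moment, N m; "width": finger opening in mm.
Only numpy, scipy, OpenCV 4.12 (cv2) and the standard library are available. Lean on these libraries where they do the work, as an engineer would, in place of code of your own. Each camera call takes 0.05 s, during which the arm holds its last target.

### The job

Load the brass cartridge with the blue cap into the blow-off cleaning chamber: push it straight down, foot first, through the yellow sprung dust flap and keep hold of it until its foot is down on the chamber floor, then let go. Leave it standing in the chamber, itself holding the flap open (leaning against the chamber's side is fine), and leave the other two cartridges standing where they are in the tray.

Things in the scene. Friction and masses are not known exactly. Their poses are not given: they have to be found in the camera images.
- brass_blue_mid (a point): cartridge valve, brass body, blue cap and band: the one to load; round, 32 mm across, 130 mm tall, 0.15 kg, upright in the white tray. Point: on its axis, 65 mm above its foot; z up its axis. Grip its upper half: the lower 75 mm goes into the chamber. Foot chamfered to 26 mm across. The three stand in a row along the tray (110 x 290 mm, walls 18 mm high, floor 4 mm thick), in any order, at least 75 mm apart.
- brass_red_mid (a point): cartridge valve, brass body, red cap and band: leave it alone; round, 32 mm across, 130 mm tall, 0.15 kg, upright in the white tray. Point: on its axis, 65 mm above its foot; z up its axis. 
- brass_green_mid (a point): cartridge valve, brass body, green cap and band: leave it alone; round, 32 mm across, 130 mm tall, 0.15 kg, upright in the white tray. Point: on its axis, 65 mm above its foot; z up its axis. 
- chamber_mouth (a point): centre of the cleaning chamber's mouth (66 mm along x, 60 mm along y), at the top of a fixed aluminium block 90 x 84 mm, 87 mm high; z up. Flat chamber floor 75 mm below. Slippery yellow 60 x 56 mm flap just under the rim, hinged on the mouth's +x side, swings down inside; 2 to 8 N opens it and it springs shut; a cartridge set on it stays out. It presses a loaded cartridge towards -x (2 N); let go, it may shift or lean.

How it is judged (in metres and radians):
On the way:
1. the brass, blue-capped cartridge is through the flap with its foot within 15 mm of the chamber floor while the gripper still holds it (x of brass_blue_mid in the frame of chamber_mouth between -0.025 and 0.025 m and y of brass_blue_mid in the frame of chamber_mouth between -0.02 and 0.02 m and z of brass_blue_mid in the frame of chamber_mouth below 0.005 m and contact force between the fingers and brass_blue above 1 N), for 0.05 s.
At the end, for the whole second after the job is handed in: The brass, blue-capped cartridge stands in the chamber: its centre within 25 mm of the mouth's centre along the chamber's x and 20 mm along its y, its foot within 10 mm of the chamber floor (its centre below the level of the mouth), leaning less than 34 degrees, at rest and released (x of brass_blue_mid in the frame of chamber_mouth between -0.025 and 0.025 m and y of brass_blue_mid in the frame of chamber_mouth between -0.02 and 0.02 m and z of brass_blue_mid in the frame of chamber_mouth below 0 m and angle between brass_blue_mid's own z axis and vertical below 0.6 rad and linear speed of brass_blue below 0.03 m/s); the robot touches nothing.
It fails at once if the red-capped cartridge is moved more than 30 mm or tipped over (distance of brass_red_mid from where it was at the start of the episode above 0.03 m or angle between brass_red_mid's own z axis and vertical above 0.5 rad).
It fails at once if the green-capped cartridge is moved more than 30 mm or tipped over (distance of brass_green_mid from where it was at the start of the episode above 0.03 m or angle between brass_green_mid's own z axis and vertical above 0.5 rad).
It also fails if it takes over 42 s, if anything falls off the work surface, if the arm or the gripper's body presses on something with over 40 N, if the wrist force passes 120 N, or if a joint passes its speed limit or range.

## Working session

There is one attempt and no reset: what is moved stays moved. The work goes in short steps, Python scripts to look and compute and a shell command to move; the robot and the scene stay as the last step left them, time stands still between calls to the robot, and variables do not carry over. Pictures are saved under pics/ and viewed, and the job is handed in when it is done.

```bash
ls; mkdir -p pics
python3 - <<'E'
from workcell import ctrl
import cv2
o=ctrl.get_obs()
print({k:o[k] for k in('t','ee_pos','orientation','ft_force','width')})
for n in('top','side'):
    im=ctrl.get_image(n);cv2.imwrite(f'pics/{n}0.png',cv2.cvtColor(im['color'],cv2.COLOR_RGB2BGR))
    print(n,im['fx'],im['cx'],im['cy'],im['dist_coeffs'],im['pose'].tolist() if hasattr(im['pose'],'tolist') else im['pose'])
E
```

```text
pics
{'t': 0.0, 'ee_pos': array([203.34706249, 590.35859048, 186.91186494]), 'orientation': array([-1.55654538,  0.26065125, -0.26019008]), 'ft_force': array([ 0.03951592,  0.23839747, -0.15318989]), 'width': 88.12198280350025}
top 449.34769085380765 319.85706939180335 238.8071474020893 [-0.04151091  0.          0.          0.          0.        ] [[0.022599522031736968, -0.9966714298495788, 0.07832829964663576, 470.56641025360716], [-0.9997320153403716, -0.022136682041491943, 0.00677235643428342, 8.626567805387412], [-0.005015885506679928, -0.07846036088235908, -0.9969046156291955, 945.0334767752043], [0.0, 0.0, 0.0, 1.0]]
side 455.886247884019 317.8259143353923 239.4301232553418 [-0.11120258  0.          0.          0.          0.        ] [[0.979309632483389, -0.15305584932479052, 0.1323878797802755, 396.60930908490263], [-0.20144476250851281, -0.6748948438915725, 0.7098851719443495, -588.8402134507912], [-0.01930418045757211, -0.7218662318435715, -0.6917633207541611, 739.2712272212805], [0.0, 0.0, 0.0, 1.0]]
```

View pics/top0.png

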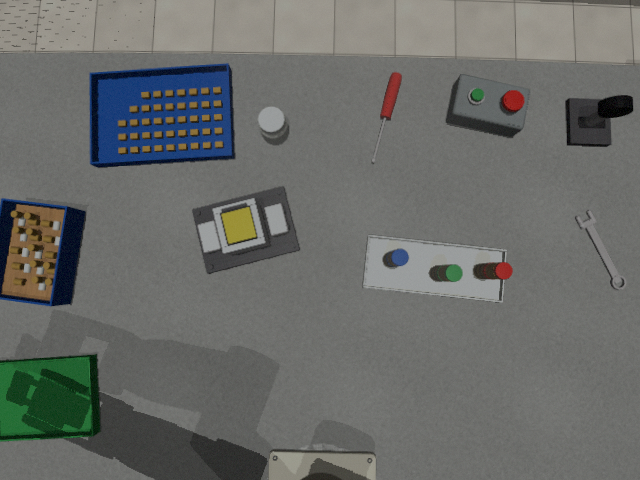

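View pics/side0.png

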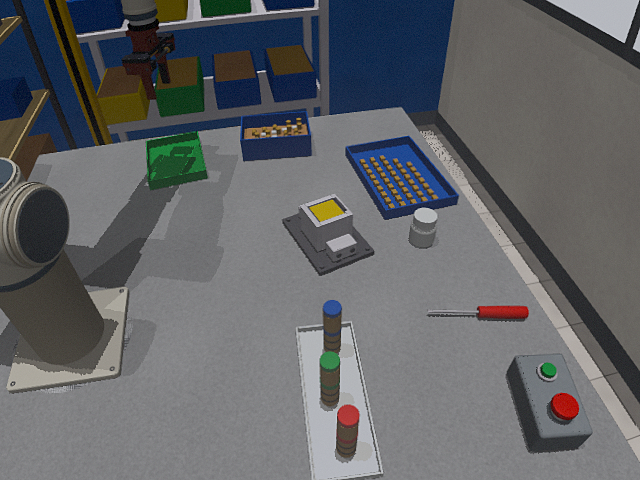

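The top view shows the caps: blue (400,257), green (454,272) and red (504,270). The yellow flap is at (238,225), in a block that is turned on its plate. The side view agrees, with blue at (332,308) and the flap at (326,210).

```bash
cat > h.py <<'E'
import numpy as np,cv2
from workcell import ctrl
def K(im): return np.array([[im['fx'],0,im['cx']],[0,im['fy'],im['cy']],[0,0,1.]])
def ray(im,uv):
    p=cv2.undistortPoints(np.float64(uv).reshape(-1,1,2),K(im),np.array(im['dist_coeffs'])).reshape(-1,2)
    return np.c_[p,np.ones(len(p))]
def onplane(im,uv,z):
    P=np.array(im['pose']);d=ray(im,uv)@P[:3,:3].T;o=P[:3,3]
    return o+d*((z-o[2])/d[:,2])[:,None]
def pts(im,mask):
    v,u=np.nonzero(mask&(im['z_map']>0));uv=np.c_[u,v]
    P=np.array(im['pose']);c=ray(im,uv)*im['z_map'][v,u][:,None]
    return uv,c@P[:3,:3].T+P[:3,3]
def hsv(im): return cv2.cvtColor(im['color'],cv2.COLOR_RGB2HSV).astype(int)
def cmask(im,c):
    h=hsv(im);H,S,V=h[...,0],h[...,1],h[...,2]
    r={'blue':(H>100)&(H<130),'green':(H>50)&(H<90),'red':(H<6)|(H>174),'yellow':(H>22)&(H<35)}[c]
    return r&(S>110)&(V>50)
def roi(m,x0,y0,x1,y1):
    o=np.zeros_like(m);o[y0:y1,x0:x1]=m[y0:y1,x0:x1];return o
E
python3 - <<'E'
from h import *
t=ctrl.get_image('top');s=ctrl.get_image('side')
R={'top':{'blue':(380,240,425,275),'green':(430,255,470,290),'red':(480,255,520,290),'yellow':(210,195,270,255)},
 'side':{'blue':(315,290,350,330),'green':(310,345,345,380),'red':(330,400,365,430),'yellow':(300,190,350,230)}}
for n,im in(('top',t),('side',s)):
  for c,r in R[n].items():
    m=roi(cmask(im,c),*r);uv,p=pts(im,m)
    if c!='yellow':
        k=p[:,2]>np.percentile(p[:,2],90)-4; 
    else: k=np.ones(len(p),bool)
    cc,rad=cv2.minEnclosingCircle(np.float32(uv[k]))
    q=onplane(im,[uv[k].mean(0),cc],134 if c!='yellow' else 84)
    print(n,c,k.sum(),uv[k].mean(0).round(1),'rad',round(rad,1),'depth',p[k].mean(0).round(1),'plane',q.round(1).tolist())
    if c=='yellow':
        w=onplane(im,uv,84);rc=cv2.minAreaRect(np.float32(w[:,:2]));print(rc,cv2.boxPoints(rc).round(1).tolist())
# block top
for n,im,r in(('top',t,(190,180,300,275)),('side',s,(270,180,370,270))):
    m=roi(np.ones((480,640),bool),*r);uv,p=pts(im,m);k=(p[:,2]>80)&(p[:,2]<94)
    rc=cv2.minAreaRect(np.float32(onplane(im,uv[k],87)[:,:2]));print('block',n,k.sum(),rc,cv2.boxPoints(rc).round(1).tolist())
    cr=cv2.resize(im['color'][r[1]:r[3],r[0]:r[2]],None,fx=6,fy=6,interpolation=2)
    cv2.imwrite(f'pics/blk_{n}.png',cv2.cvtColor(cr,cv2.COLOR_RGB2BGR))
E
```

```text
top blue 196 [399.4 257.1] rad 8.3 depth [ 504.3 -130.   135.1] plane [[504.3, -130.2, 134.0], [504.5, -130.1, 134.0]]
top green 192 [453.5 272.6] rad 7.9 depth [ 478.5 -228.   134.8] plane [[478.5, -228.2, 134.0], [478.7, -228.3, 134.0]]
top red 224 [503.2 270.2] rad 8.8 depth [ 484.7 -318.5  135.1] plane [[484.7, -318.9, 134.0], [484.9, -318.9, 134.0]]
top yellow 942 [238.4 225. ] rad 20.8 depth [561.6 172.6  82.2] plane [[561.4, 172.3, 84.0], [561.5, 172.2, 84.0]]
((561.542236328125, 172.4122772216797), (61.921669006347656, 57.56962966918945), 15.930694580078125) [[523.9000244140625, 191.60000610351562], [539.7000122070312, 136.1999969482422], [599.2000122070312, 153.1999969482422], [583.4000244140625, 208.60000610351562]]
side blue 215 [331.9 307.1] rad 9.1 depth [ 502.6 -131.7  133.2] plane [[502.4, -132.4, 134.0], [502.2, -134.2, 134.0]]
side green 278 [329.4 359.9] rad 9.8 depth [ 476.5 -229.4  133.5] plane [[476.5, -229.7, 134.0], [476.4, -230.7, 134.0]]
side red 368 [348.  414.9] rad 11.3 depth [ 482.5 -320.6  133.4] plane [[482.4, -321.0, 134.0], [482.0, -321.8, 134.0]]
sid
[... 229 characters left out ...]
5, 190.8000030517578], [537.7999877929688, 138.1999969482422], [595.7000122070312, 154.89999389648438], [580.4000244140625, 207.60000610351562]]
block top 1889 ((561.2011108398438, 171.5760040283203), (90.93598175048828, 83.01642608642578), 15.88558578491211) [[506.1000061035156, 199.10000610351562], [528.7999877929688, 119.19999694824219], [616.2999877929688, 144.10000610351562], [593.5999755859375, 223.89999389648438]]
block side 1082 ((556.603515625, 167.37571716308594), (93.43629455566406, 91.38676452636719), 15.976037979125977) [[499.1000061035156, 198.39999389648438], [524.2999877929688, 110.5999984741211], [614.0999755859375, 136.3000030517578], [588.9000244140625, 224.1999969482422]]
```

View pics/blk_top.png

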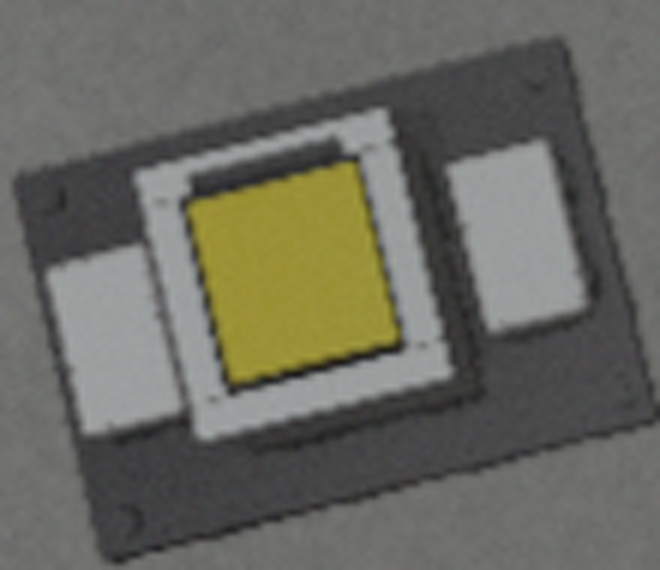

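View pics/blk_side.png

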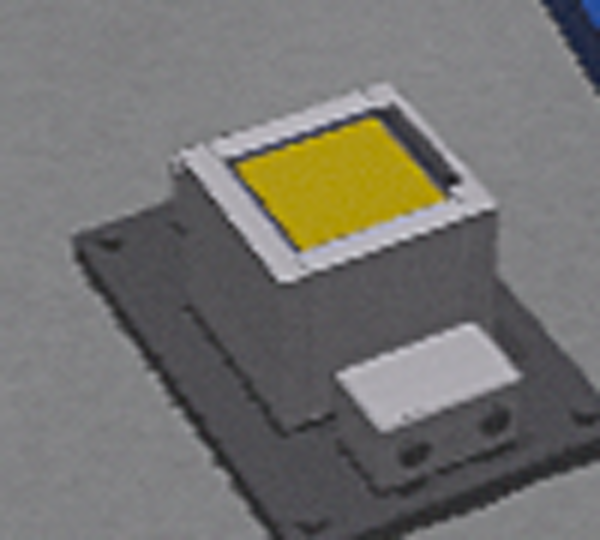

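```bash
cat > st.py <<'E'
from h import *
from scipy.spatial.transform import Rotation as Ro
def to(target,yaw,o=None):
    # shift (cm, tool axes) and turn to reach target with tool pointing down, jaw axis at yaw (deg)
    o=o or ctrl.get_obs();R=Ro.from_rotvec(o['orientation'])
    best=None
    for y in (yaw,yaw+180):
        a=np.radians(y);z=np.array([np.cos(a),np.sin(a),0]);yy=np.array([0,0,-1.]);x=np.cross(yy,z)
        T=Ro.from_matrix(np.c_[x,yy,z]);w=(R.inv()*T).as_rotvec()
        if best is None or np.linalg.norm(w)<np.linalg.norm(best):best=w
    return (R.inv().apply(np.array(target)-o['ee_pos'])/10).round(2),best.round(3)
def show(o):
    print('t',round(o['t'],2),'pos',o['ee_pos'].round(1),'F',o['ft_force'].round(1),'w',round(o['width'],1),'q',np.round(o['qpos'],2))
    print(Ro.from_rotvec(o['orientation']).as_matrix().round(3).tolist())
E
python3 - <<'E'
from st import *
o=ctrl.get_obs();show(o)
for y in(15.9,0):print(to((503.6,-131,250),y,o), to((553,170,250),y,o))
# tray direction
im=ctrl.get_image('top')
b=onplane(im,[[369,236],[505,250],[364,290],[500,301]],18);print(b.round(0).tolist())
E
```

```text
t 0.2 pos [203.4 590.6 187.2] F [0.3 0.5 0.1] w 87.8 q [ 1.22  0.42  1.63 -0.    1.09 -0.02]
[[0.945, -0.0, 0.326], [-0.326, -0.001, 0.945], [-0.0, -1.0, -0.001]]
(array([ 51.88,  -6.23, -58.45]), array([0.001, 0.961, 0.   ])) (array([ 46.75,  -6.25, -28.38]), array([0.001, 0.961, 0.   ]))
(array([ 51.88,  -6.23, -58.45]), array([1.000e-03, 1.239e+00, 1.000e-03])) (array([ 46.75,  -6.25, -28.38]), array([1.000e-03, 1.239e+00, 1.000e-03]))
[[551.0, -87.0, 18.0], [529.0, -370.0, 18.0], [440.0, -78.0, 18.0], [423.0, -359.0, 18.0]]
```

```bash
python3 -m jog '[[1,[51.9,-6.2,-58.5],[0,0.961,0]],[1,[51.9,-6.2,-58.5],[0,0.961,0]],[1,[51.9,-6.2,-58.5],[0,0.961,0]],[1,[51.9,-6.2,-58.5],[0,0.961,0]],[1,[51.9,-6.2,-58.5],[0,0.961,0]],[1,[51.9,-6.2,-58.5],[0,0.961,0]],[1,[51.9,-6.2,-58.5],[0,0.961,0]],[1,[51.9,-6.2,-58.5],[0,0.961,0]]]'; python3 -c "
from st import *
o=ctrl.get_obs();show(o);print(to((503.6,-131,250),15.9,o))"
```

```text
t: 1.05
ee_pos: [356.9, 220.9, 219.7]
orientation: [-1.327, 1.003, -1.003]
ft_force: [0.5, 0.1, 0.2]
width: 88.0
t 1.05 pos [356.9 220.9 219.7] F [0.5 0.1 0.2] w 88.0 q [ 0.53  0.07  2.03 -0.    1.05  0.25]
[[0.273, 0.001, 0.962], [-0.962, 0.0, 0.273], [-0.0, -1.0, 0.001]]
(array([37.86, -3.04,  4.5 ]), array([-0.001, -0.001, -0.   ]))
```

```bash
python3 -m jog '[[1,[37.8,-3,4.5],[0,0,0]],[1,[37.8,-3,4.5],[0,0,0]],[1,[37.8,-3,4.5],[0,0,0]],[1,[37.8,-3,4.5],[0,0,0]],[1,[37.8,-3,4.5],[0,0,0]],[1,[37.8,-3,4.5],[0,0,0]],[1,[37.8,-3,4.5],[0,0,0]],[1,[37.8,-3,4.5],[0,0,0]]]';  python3 -m jog '[[1,[0,0,0],[0,0,0]],[1,[0,0,0],[0,0,0]]]'
python3 - <<'E'
from st import *
o=ctrl.get_obs();show(o);print(to((503.6,-131,250),15.9,o))
w=ctrl.get_image('wrist');cv2.imwrite('pics/w1.png',cv2.cvtColor(w['color'],cv2.COLOR_RGB2BGR))
for c in('blue','green'):
    m=cmask(w,c).astype(np.uint8);n,l,s,ce=cv2.connectedComponentsWithStats(m)
    for i in range(1,n):
        if s[i,4]>150:
            uv,p=pts(w,l==i);k=p[:,2]>np.percentile(p[:,2],90)-4
            cc,r=cv2.minEnclosingCircle(np.float32(uv[k]))
            print(c,s[i],p[k].mean(0).round(1),np.round(cc),round(r,1),onplane(w,[cc],134).round(1))
E
```

```text
t: 1.85
ee_pos: [504.6, -131.7, 249.7]
orientation: [-1.327, 1.002, -1.004]
ft_force: [1.0, -0.7, 1.1]
width: 88.0
t: 2.05
ee_pos: [503.2, -128.7, 248.9]
orientation: [-1.327, 1.004, -1.002]
ft_force: [0.6, 0.5, -0.9]
width: 87.8
t 2.05 pos [ 503.2 -128.7  248.9] F [ 0.6  0.5 -0.9] w 87.8 q [-0.27  0.2   1.8   0.    1.15 -0.55]
[[0.273, -0.001, 0.962], [-0.962, 0.001, 0.273], [-0.001, -1.0, -0.001]]
(array([ 0.23, -0.11, -0.03]), array([ 0.001, -0.001, -0.001]))
blue [301 212  35  35 970] [ 503.3 -130.9  134.3] [318. 229.] 17.4 [[ 503.3 -130.8  134. ]]
green [249 300  33  33 841] [ 477.5 -228.4  134.3] [265. 318.] 15.8 [[ 477.6 -228.8  134. ]]
```

View pics/w1.png

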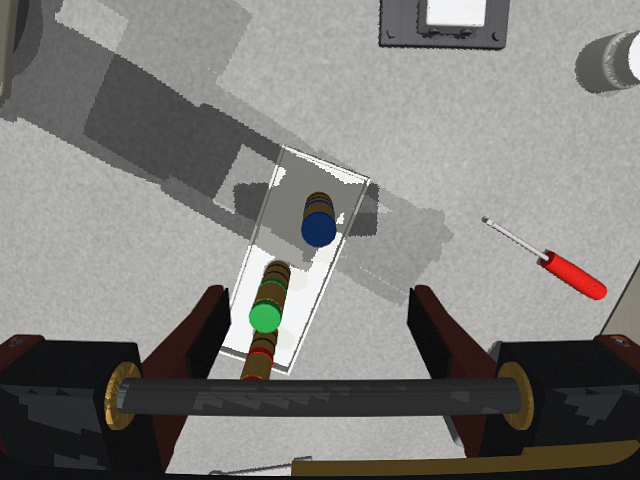

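The wrist view puts the blue cap at (318,229), between the fingers, and green at (265,318). All three cameras agree on blue at about (503.3, -130.9), with its top at z 134.

```bash
python3 -m jog '[[1,[0.2,4,0],[0,0,0]],[1,[0.2,8,0],[0,0,0]],[1,[0.2,12,0],[0,0,0]],[1,[0.2,14.5,0],[0,0,0]],[1,[0.2,16,0],[0,0,0]],[1,[0.2,16,0],[0,0,0]],[1,[0.2,16,0],[0,0,0]]]'; python3 -c "
from st import *
o=ctrl.get_obs();show(o);print(to((503.3,-130.9,89),15.9,o))"
```

```text
t: 2.8
ee_pos: [504.0, -129.3, 89.7]
orientation: [-1.329, 1.001, -1.001]
ft_force: [-0.2, 0.4, 0.0]
width: 87.8
t 2.8 pos [ 504.  -129.3   89.7] F [-0.2  0.4  0. ] w 87.8 q [-0.27  0.41  1.93  0.    0.8  -0.55]
[[0.276, -0.0, 0.961], [-0.961, 0.0, 0.276], [-0.0, -1.0, -0.0]]
(array([ 0.13,  0.07, -0.12]), array([ 0.   ,  0.002, -0.   ]))
```

```bash
python3 -m jog '[[1,[0.1,0,-0.1],[0,0,0]],[0,[0.1,0,-0.1],[0,0,0]],[0,[0.1,0,-0.1],[0,0,0]],[0,[0.1,0,-0.1],[0,0,0]],[0,[0.1,0,-0.1],[0,0,0]],[0,[0.1,0,-0.1],[0,0,0]],[0,[0.1,0,-0.1],[0,0,0]],[0,[0.1,0,-0.1],[0,0,0]]]'; python3 -m jog '[[0,[0,0,0],[0,0,0]],[0,[0,0,0],[0,0,0]],[0,[0,0,0],[0,0,0]],[0,[0,0,0],[0,0,0]]]'
```

```text
t: 3.6
ee_pos: [503.5, -131.6, 89.3]
orientation: [-1.328, 1.002, -1.002]
ft_force: [0.4, -0.0, 0.9]
width: 35.3
t: 4.0
ee_pos: [503.4, -131.6, 89.3]
orientation: [-1.328, 1.002, -1.002]
ft_force: [0.3, -0.5, -0.2]
width: 31.2
```

```bash
python3 -m jog '[[0,[0,-2,0],[0,0,0]],[0,[0,-5,0],[0,0,0]],[0,[0,-9,0],[0,0,0]],[0,[0,-13,0],[0,0,0]],[0,[0,-15,0],[0,0,0]],[0,[0,-16,0],[0,0,0]],[0,[0,-16,0],[0,0,0]]]'
python3 - <<'E'
from st import *
o=ctrl.get_obs();show(o)
c=np.array([560.8,172,0]);a=np.radians(15.9);ex=np.array([np.cos(a),np.sin(a),0])
t=c-8*ex+[0,0,230];print(t,to(t,15.9,o))
s=ctrl.get_image('side');cv2.imwrite('pics/s1.png',cv2.cvtColor(s['color'],cv2.COLOR_RGB2BGR))
E
```

```text
t: 4.7
ee_pos: [503.9, -131.7, 250.1]
orientation: [-1.327, 1.0, -1.003]
ft_force: [-0.9, 0.0, -2.4]
width: 31.1
t 4.7 pos [ 503.9 -131.7  250.1] F [-0.9  0.  -2.4] w 31.1 q [-0.28  0.2   1.8   0.    1.15 -0.56]
[[0.274, 0.002, 0.962], [-0.962, -0.001, 0.274], [0.001, -1.0, 0.002]]
[553.10606952 169.80832625 230.        ] (array([-27.65,   2.  ,  13.  ]), array([-0.002,  0.   ,  0.001]))
```

View pics/s1.png

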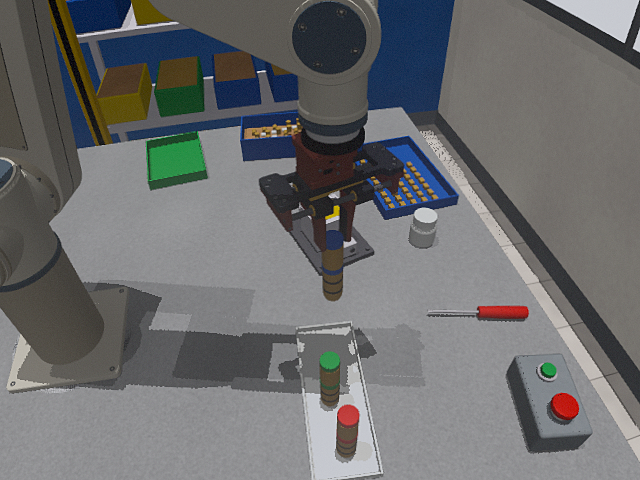

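The side view shows the blue cartridge held upright, with its cap at (333,240) and foot at (332,298). Green and red are still standing in the tray. Next I'll carry it over the chamber.

```bash
python3 -m jog '[[0,[-3,0,1.4],[0,0,0]],[0,[-7,0.4,3.2],[0,0,0]],[0,[-11,0.8,5.2],[0,0,0]],[0,[-15,1.1,7.1],[0,0,0]],[0,[-19,1.4,9],[0,0,0]],[0,[-23,1.7,10.8],[0,0,0]],[0,[-26.5,2,12.4],[0,0,0]],[0,[-27.7,2,13],[0,0,0]]]'; python3 -m jog '[[0,[0,0,0],[0,0,0]],[0,[0,0,0],[0,0,0]],[0,[0,0,0],[0,0,0]]]'
python3 - <<'E'
from st import *
o=ctrl.get_obs();show(o)
c=np.array([560.8,172,0]);a=np.radians(15.9);ex=np.array([np.cos(a),np.sin(a),0])
t=c-8*ex+[0,0,190];print(t,to(t,15.9,o))
for n in('side','top','wrist'):
    s=ctrl.get_image(n);cv2.imwrite(f'pics/{n}2.png',cv2.cvtColor(s['color'],cv2.COLOR_RGB2BGR))
    uv,p=pts(s,roi(np.ones((480,640),bool),220,80,400,300)) if n=='side' else ([],[])
    if n=='side':
        e=ex;d=p[:,:2]-o['ee_pos'][:2];k=(np.hypot(*d.T)<30)&(p[:,2]<o['ee_pos'][2]-5)&(p[:,2]>100)
        q=p[k];print('foot z',np.percentile(q[:,2],1),q.mean(0).round(1))
        for z in range(145,225,15):
            b=q[abs(q[:,2]-z)<6];print(z,len(b),b.mean(0).round(1) if len(b) else '')
E
```

```text
t: 5.55
ee_pos: [551.2, 173.3, 226.5]
orientation: [-1.332, 1.003, -0.998]
ft_force: [-0.2, 0.5, -1.6]
width: 30.9
t: 5.85
ee_pos: [552.1, 168.9, 228.8]
orientation: [-1.329, 1.003, -1.003]
ft_force: [-0.6, -0.1, -1.0]
width: 31.0
t 5.85 pos [552.1 168.9 228.8] F [-0.6 -0.1 -1. ] w 31.0 q [ 0.28  0.31  1.7  -0.    1.13 -0.  ]
[[0.273, -0.001, 0.962], [-0.962, -0.001, 0.273], [0.0, -1.0, -0.001]]
[553.10606952 169.80832625 190.        ] (array([-0.06,  3.88,  0.13]), array([ 0.001, -0.001,  0.   ]))
foot z 145.38210617532985 [547.9 157.9 186.8]
145 23 [548.  158.2 147.4]
160 66 [547.7 158.  159.8]
175 74 [548.4 157.5 174.7]
190 71 [548.6 157.6 190.4]
205 76 [547.6 158.5 204.8]
220 71 [547.7 158.5 218.8]
```

View pics/side2.png

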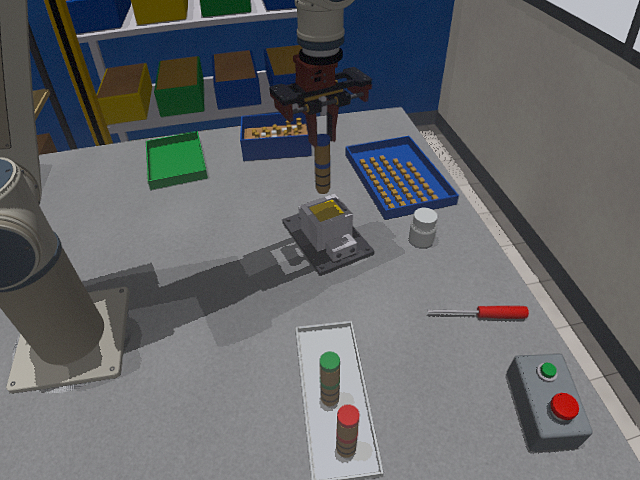

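View pics/wrist2.png

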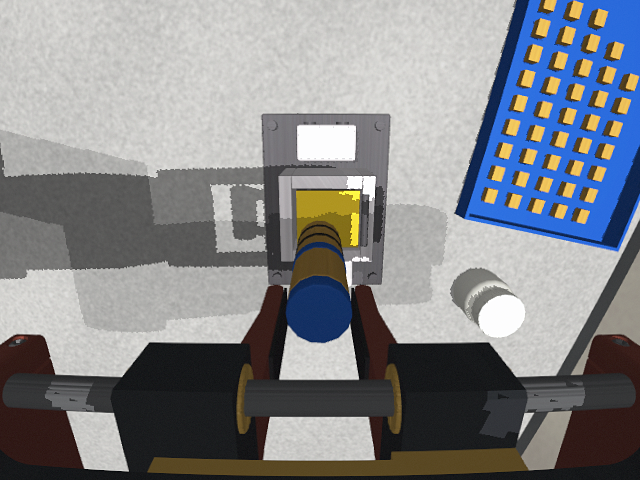

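The wrist view shows the foot at (318,232), over the flap's free (-x) half, and the dark hinge bar on the right (+x) at (368,215). The cartridge is vertical, with its foot about 84 mm below the TCP. I'll go down slowly.

```bash
python3 -m jog '[[0,[-0.1,2,0.1],[0,0,0]],[0,[-0.1,4,0.1],[0,0,0]],[0,[-0.1,5,0.1],[0,0,0]],[0,[-0.1,6,0.1],[0,0,0]],[0,[-0.1,7,0.1],[0,0,0]],[0,[-0.1,7.5,0.1],[0,0,0]],[0,[-0.1,8,0.1],[0,0,0]],[0,[-0.1,8,0.1],[0,0,0]]]'
python3 - <<'E'
from st import *
o=ctrl.get_obs();show(o);print(to((553.1,169.8,110),15.9,o))
for n in('side','wrist'):
    s=ctrl.get_image(n);a=s['color']
    if n=='side':a=cv2.resize(a[60:260,230:430],(600,600))
    cv2.imwrite(f'pics/{n}3.png',cv2.cvtColor(a,cv2.COLOR_RGB2BGR))
E
```

```text
t: 6.8
ee_pos: [552.6, 171.5, 148.8]
orientation: [-1.329, 1.003, -1.001]
ft_force: [-0.9, -0.5, 0.7]
width: 30.9
t 6.8 pos [552.6 171.5 148.8] F [-0.9 -0.5  0.7] w 30.9 q [0.28 0.4  1.76 0.   0.98 0.  ]
[[0.274, -0.001, 0.962], [-0.962, -0.0, 0.274], [-0.0, -1.0, -0.001]]
(array([0.18, 3.88, 0.01]), array([ 0.001,  0.001, -0.   ]))
```

View pics/side3.png

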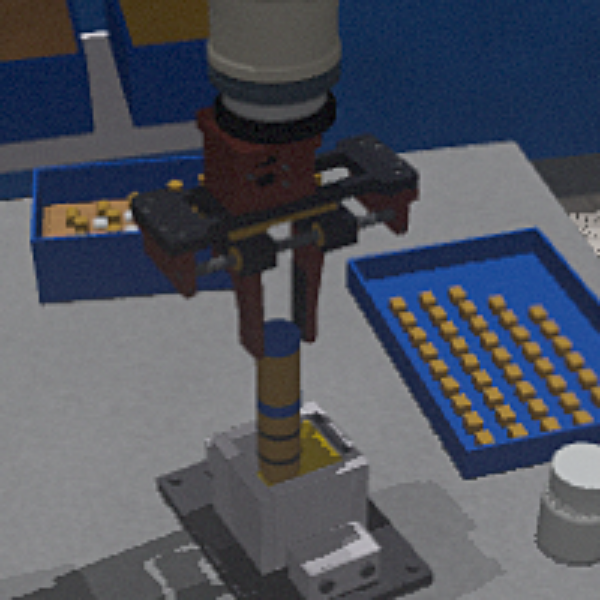

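View pics/wrist3.png

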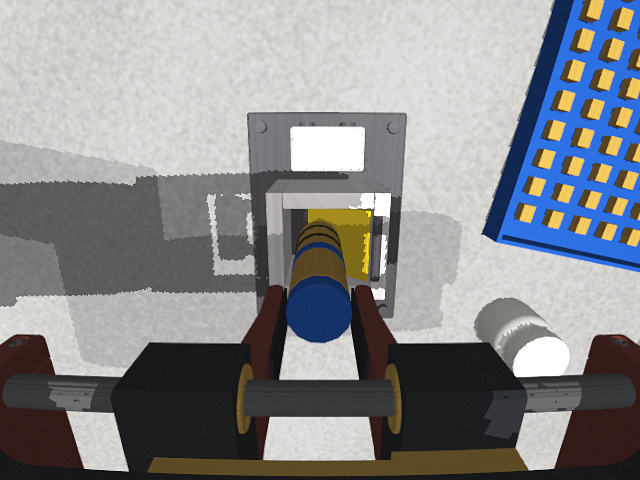

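The foot is inside the mouth at (320,228) in the wrist view. The flap is tipping down on its +x side and the forces are low. Carrying on down.

```bash
python3 -m jog '[[0,[0.1,0.7,0],[0,0,0]],[0,[0.1,1.4,0],[0,0,0]],[0,[0.1,2.1,0],[0,0,0]],[0,[0.1,2.8,0],[0,0,0]],[0,[0.1,3.5,0],[0,0,0]],[0,[0.1,4,0],[0,0,0]],[0,[0.1,4.3,0],[0,0,0]],[0,[0.1,4.3,0],[0,0,0]]]'; python3 -m jog '[[0,[0,0.2,0],[0,0,0]],[0,[0,0.4,0],[0,0,0]],[0,[0,0.6,0],[0,0,0]],[0,[0,0.6,0],[0,0,0]]]'
```

```text
t: 7.7
ee_pos: [552.9, 170.6, 105.6]
orientation: [-1.329, 1.003, -1.002]
ft_force: [-2.8, -1.1, -0.8]
width: 31.2
t: 8.1
ee_pos: [553.1, 170.6, 100.0]
orientation: [-1.328, 1.002, -1.002]
ft_force: [-1.8, -1.5, -1.3]
width: 31.1
```

```bash
python3 -m jog '[[0,[0,0.1,0],[0,0,0]],[0,[0,0.2,0],[0,0,0]],[0,[0,0.2,0],[0,0,0]]]'; python3 -m jog '[[0,[0,0.1,0],[0,0,0]],[0,[0,0.2,0],[0,0,0]],[0,[0,0.2,0],[0,0,0]]]';python3 -m jog '[[0,[0,0.1,0],[0,0,0]],[0,[0,0.1,0],[0,0,0]]]'
```

```text
t: 8.4
ee_pos: [553.3, 170.7, 98.2]
orientation: [-1.328, 1.002, -1.002]
ft_force: [-1.7, 0.2, -1.0]
width: 31.4
t: 8.7
ee_pos: [553.9, 170.8, 97.2]
orientation: [-1.327, 1.001, -1.002]
ft_force: [-3.5, -1.0, 7.2]
width: 31.5
t: 8.9
ee_pos: [554.6, 171.1, 97.0]
orientation: [-1.326, 1.0, -1.003]
ft_force: [-3.2, -1.2, 11.0]
width: 31.1
```

Fz rose to 11 N at TCP z 97, where the foot should meet the floor. I'll check the picture before letting go.

```bash
python3 -m jog '[[0,[0,-0.1,0],[0,0,0]],[0,[0,-0.1,0],[0,0,0]]]'
python3 - <<'E'
from st import *
o=ctrl.get_obs();show(o)
s=ctrl.get_image('side');a=cv2.resize(s['color'][80:280,230:430],(600,600));cv2.imwrite('pics/side4.png',cv2.cvtColor(a,cv2.COLOR_RGB2BGR))
w=ctrl.get_image('wrist');cv2.imwrite('pics/wrist4.png',cv2.cvtColor(w['color'],cv2.COLOR_RGB2BGR))
uv,p=pts(w,cmask(w,'blue'));k=(np.hypot(*(p[:,:2]-o['ee_pos'][:2]).T)<30);p=p[k];k=p[:,2]>np.percentile(p[:,2],90)-4;print('cap top',p[k].mean(0))
E
```

```text
t: 9.1
ee_pos: [554.1, 170.9, 97.1]
orientation: [-1.327, 1.001, -1.003]
ft_force: [-2.6, -0.8, 7.3]
width: 31.5
t 9.1 pos [554.1 170.9  97.1] F [-2.6 -0.8  7.3] w 31.5 q [ 0.28  0.48  1.79 -0.    0.87  0.  ]
[[0.274, 0.002, 0.962], [-0.962, 0.0, 0.274], [0.0, -1.0, 0.002]]
cap top [553.45675697 172.15734128 142.28994906]
```

View pics/side4.png

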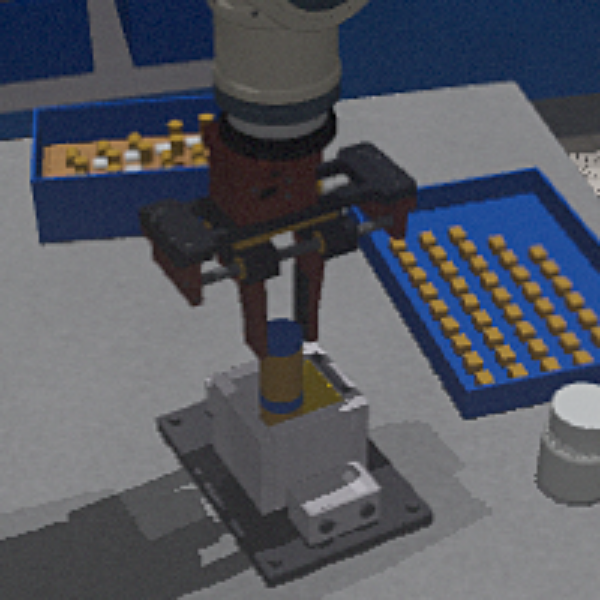

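View pics/wrist4.png

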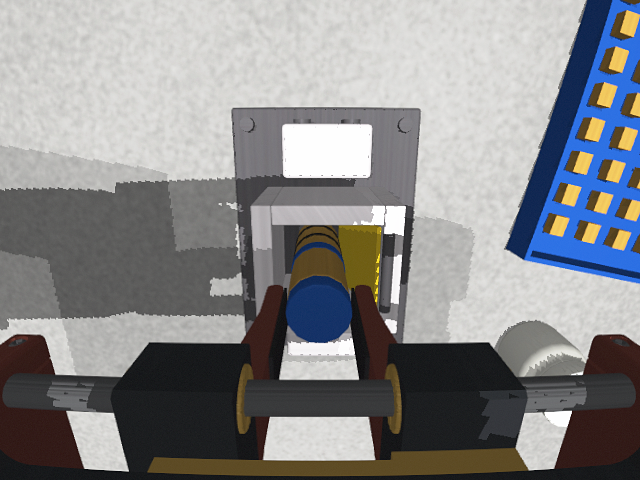

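The cap top measures z 142.3, and 142 is expected with the foot on the floor. In the wrist view the cap is at (318,310) with the yellow flap swung open beside it at (360,265). Letting go and backing out upwards.

```bash
python3 -m jog '[[1,[0,0,0],[0,0,0]],[1,[0,0,0],[0,0,0]],[1,[0,0,0],[0,0,0]],[1,[0,0,0],[0,0,0]],[1,[0,0,0],[0,0,0]],[1,[0,0,0],[0,0,0]],[1,[0,0,0],[0,0,0]],[1,[0,0,0],[0,0,0]]]'
python3 - <<'E'
from st import *
w=ctrl.get_image('wrist');cv2.imwrite('pics/wrist5.png',cv2.cvtColor(w['color'],cv2.COLOR_RGB2BGR))
E
```

```text
t: 10.0
ee_pos: [553.4, 170.7, 96.3]
orientation: [-1.328, 1.002, -1.002]
ft_force: [0.6, 0.0, -0.3]
width: 87.4
```

View pics/wrist5.png

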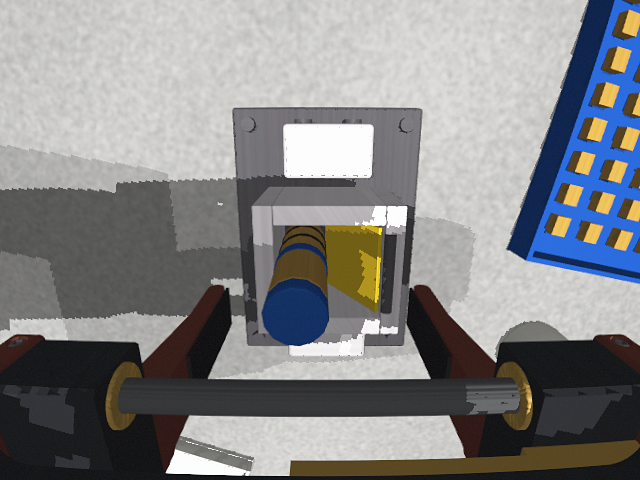

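Released. The cap is at (296,311), leaning slightly towards -x, and clear of both fingers (left pad edge at about 230). Going up.

```bash
python3 -m jog '[[1,[0,-2,0],[0,0,0]],[1,[0,-5,0],[0,0,0]],[1,[0,-9,0],[0,0,0]],[1,[0,-13,0],[0,0,0]],[1,[0,-16,0],[0,0,0]],[1,[0,-18,0],[0,0,0]],[1,[0,-18,0],[0,0,0]],[1,[0,-18,0],[0,0,0]]]'
python3 - <<'E'
from st import *
o=ctrl.get_obs();show(o)
a=np.radians(15.9);R=np.array([[np.cos(a),np.sin(a)],[-np.sin(a),np.cos(a)]])
for n in('wrist','side','top'):
    w=ctrl.get_image(n);cv2.imwrite(f'pics/{n}6.png',cv2.cvtColor(w['color'],cv2.COLOR_RGB2BGR))
    for c,g in(('blue',(553,172)),('green',(477.5,-228.5)),('red',(484,-319))):
        uv,p=pts(w,cmask(w,c));k=(np.hypot(*(p[:,:2]-g).T)<45)&(p[:,2]>125);p=p[k]
        if len(p)<30:continue
        top=p[p[:,2]>np.percentile(p[:,2],90)-5].mean(0);print(n,c,len(p),top.round(1),'zmax',np.percentile(p[:,2],98).round(1),(R@(top[:2]-[560.8,172])).round(1) if c=='blue' else '')
E
```

```text
t: 10.85
ee_pos: [553.1, 170.6, 275.8]
orientation: [-1.328, 1.002, -1.002]
ft_force: [-0.1, -0.6, -1.0]
width: 87.8
t 10.85 pos [553.1 170.6 275.8] F [-0.1 -0.6 -1. ] w 87.8 q [ 0.28  0.27  1.65 -0.    1.23  0.  ]
[[0.274, -0.0, 0.962], [-0.962, -0.0, 0.274], [0.0, -1.0, -0.0]]
wrist blue 877 [542.8 167.3 142.4] zmax 143.9 [-18.6   0.4]
side blue 157 [574.2 152.4 466.6] zmax 508.6 [  7.5 -22.5]
side green 270 [ 476.5 -229.7  133.4] zmax 135.5 
side red 376 [ 482.5 -320.7  133.3] zmax 135.6 
top blue 208 [544.2 166.8 147.9] zmax 146.1 [-17.4  -0.4]
top green 200 [ 478.3 -228.   134.7] zmax 137.7 
top red 247 [ 484.7 -318.6  134.9] zmax 137.8
```

View pics/wrist6.png

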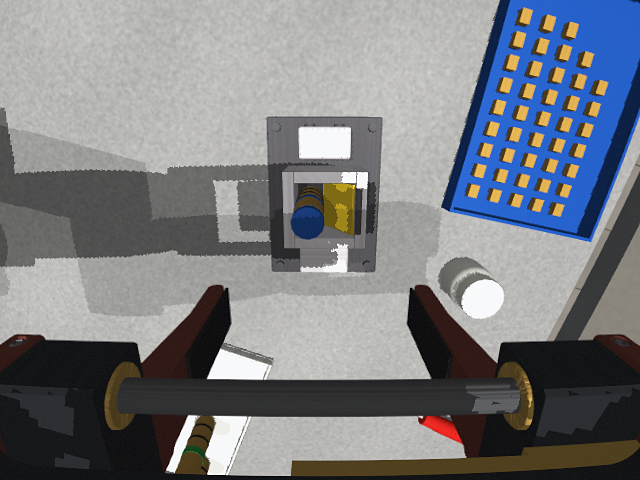

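View pics/side6.png

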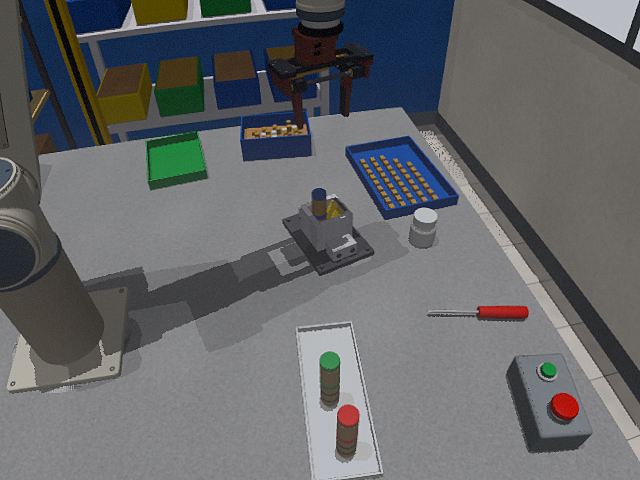

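```bash
python3 -c "
from workcell import ctrl
print(ctrl.close_job())"
```

```text
the job is handed in; nothing more can be done
None
```

The blue-capped cartridge is standing in the chamber, holding the flap open, and I handed the job in at about 11 s of the 42 s allowed. I gripped it by its upper half, pushed it straight down through the flap and kept hold until the foot met the floor. At that point Fz was about 11 N, falling to 7 N after a 1 mm back-off, and the cap top was at z 142.3 mm (142 expected). Then I let go and backed the arm straight up.

**Last checks**
- **Blue cartridge:** The wrist and top cameras put the cap at about x -18 mm, y 0 mm in the chamber frame. It rests almost upright against the -x wall, with its cap top at 142 to 148 mm depending on the camera, so its centre is below the mouth and inside the limits.
- **Other two cartridges:** Green and red are within about 1 mm of where they started.
- **Robot:** The gripper is open and clear of everything.

**Checks that disagreed**
- The side camera's final reading for blue, at z around 470 mm, was useless because the colour mask caught the blue background. I ignored it; the side picture itself shows the cartridge standing in the chamber.
- The top camera read the cap about 5 mm higher than the wrist camera did.
- I checked that it had come to rest by its matching position in successive pictures; I did not measure its speed.

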